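# Bolt the shoe-care crate, then turn the boot pick to the front and hold it

## Robot

A 7-joint arm with a two-finger parallel gripper is mounted at the origin on the work surface. World frame = base frame: x ahead of the robot, y to its left, z up, the work surface at z = 0. Lengths are in mm, angles in rad, forces in N, time in s.
With the tool pointing down it reaches from about 400 to 900 mm from the base axis. Payload 5.6 kg.
Tool frame: the origin (TCP) lies midway between the tips of the shut fingers; the grasp point (between the pads) lies 19 mm behind it; x points along the fingers, y is the direction in which the jaws open and shut, and the axes are right-handed (so a half turn about x gives the same grasp; the last joint's range is limited). The gripper opens to 92 mm and grips with 3 to 60 N. Pads are 20 mm wide; open, the fingers measure 128 mm over their backs; the gripper's body (75 mm by 189 mm) begins 69 mm behind the grasp point.
Start: joints at [-1.298, 0.468, -0.012, 1.603, 0.006, 1.071, -0.056], TCP at [201.916, 617.85, 214.592] pointing down, gripper open.
Joint ranges: [-2.53, 2.53], [-0.31, 2.02], [-1.57, 1.55], [0.28, 2.44], [-1.29, 4.43], [0.15, 1.84], [-2.92, 2.92]. Speed limits (rad/s): [2.57, 2.57, 3.14, 3.14, 3.14, 3.14, 3.14].

## Interface

Orientations are given as a rotation vector (axis times angle).
In Python, from cell import robot, grip, kin, viewer gives the robot as it stands. Calls block until the motion is done:
- robot.movep(position, orientation): joint-space move of the TCP to a pose.
- robot.servo_line(position, feed=150, rotation=None): straight line of the TCP; rotation=None keeps the orientation; feed is the mean speed in mm/s.
- robot.goto_joints(angles): joint-space move.
- grip(opening, newtons=None): opening from 0.0 (shut) to 1.0 (fully open); newtons is the grip in N (None keeps the last); returns when the fingers have stopped.
- robot.hold(seconds).
- kin.ik(position, orientation): joint angles nearest the present ones, or None.
- robot.observe(): the state.
- viewer.read_camera(name): name is "scene" or "top"; returns the picture (400x640x3 uint8, red, green, blue); there is no depth.
- viewer.camera_info(name): a dict with "camera_matrix" (3x3 intrinsics, pixels), "R" (3x3) and "t" (3): a world point X has camera coordinates R X + t. Camera axes: x right, y down, z forward; pixel columns grow to the right and rows downward; lengths in mm; the calibration is good to about 2 mm. A picture is of the moment at which its call begins. camera_info takes no time and is no camera call.
A pose or a line that the arm cannot do raises robot.IKError and nothing moves.
- robot.job_done(): hands the job in, once; it reports no verdict.
Trained networks look in the newest picture that a camera, given by its name, has taken for a name from the list of things; names that differ only in an ending like _2 or _b are one class to them, and where a whole thing is asked for, a point or a joint stands for the part that bears it (a point fixed in the world has none). Each returns a list of dicts, best first, with "confidence" (0 to 1); they miss things now and then, are a little off and sometimes report something else, mostly with a low value. They report only what shows in the picture. A call takes as long as a camera call.
- viewer.silhouettes(name, camera): "mask" (400x640 bool, what is visible of it).
- viewer.pinpoint(name, camera): "at" ([x, y, z] in mm, in the coordinates of the camera as it stood for that picture, good to about 4 mm: a listed point, or the origin of a listed thing).
The state is a dict: "t": time; "joints": joint angles; "joint_velocities": joint speeds; "joint_torque": joint torques, N m; "tcp_pos": TCP position; "tcp_rot": TCP orientation; "contact_force": force on the tool from outside, world axes, zero at the start; "wrist_torque": the same for the moment, N m; "grip_width": opening from 0.0 (shut) to 1.0 (fully open).
Only numpy, scipy, OpenCV 4.12 (cv2) and the standard library are available. Lean on these libraries where they do the work, as an engineer would, in place of code of your own. Each camera call takes 0.05 s, during which the arm holds its last target.

## Task

Slide the steel barrel bolt on top of the crate fully home into its keeper, so that the drawer is locked shut. Then take the shoe-care carousel by its square centre post and turn it until the glass tumbler with the boot pick in it stands squarely at the front, in line with the small wooden pointer on the crate's front edge, and hold it still there: finish with the gripper still closed on the post. Leave the polish tin, the brush and the mug where they are, and do not turn the carousel before the drawer is bolted.

Things in the scene. Friction and masses are not known exactly. Their poses are not given: they have to be found in the camera images.
- crate: Low wooden crate, 360 (x) x 420 (y) x 90 mm high, fixed to the work surface, its drawer shut. Origin: centre of its underside. Its own -x side is the front (drawer side, towards the robot); its y runs along the front and z is up. The carousel's upright axis is at x = +30, y = 0 mm in this frame.
- pointer (a point): Top of the small pale wooden diamond-shaped pointer, 28 mm across corners, 12 mm high, on the crate's top in the middle of the front edge (crate frame x = -115, y = 0, z = 102 mm). From the carousel's axis it lies in the crate's -x direction.
- bolt_knob (a point): Grip point of the bolt's upright round handle, 14 mm diameter; its top is 17 mm above, the crate's top 48 mm below this point. It stands on a 12 mm rod sliding along the crate's y. The rod's guides, 24 mm high, are 25 mm behind and 70 mm ahead of the drawn-back handle. Carousel items up to 170 mm above the crate's top reach to 70 mm from the rod's line: keep the gripper's wide side along the rod.
- keeper (a point): Middle of the steel staple that receives the bolt (crate frame x = -155, y = +172, z = 102 mm), 25 mm high above the crate's top, fixed to the drawer's tab. The bolt slides towards it, in the crate's +y direction.
- bolt (a joint): Travel of the bolt in m: 0 fully drawn back, 0.045 fully home in the keeper, where it meets a stop. About 3 N moves it; it stays where it is left.
- carousel: The shoe-care carousel with its square wooden centre post, 28 x 28 mm; x and y square to the post's faces. Origin: on the upright axis at gripping height, 255 mm above the work surface, 20 mm below the post's top, 140 mm above the turntable (250 mm diameter). Post and carousel turn together, either way, over a full turn; about 0.05 N m turns it and it stays where left.
- pick_tumbler (a point): Middle (half-way up) of the clear glass tumbler, 64 mm diameter at the rim, 90 mm high, that holds the steel boot pick, whose hook rises 140 mm above the turntable. Fixed to the carousel, 80 mm from its axis on its -x side. Also fixed on it: opposite, a like tumbler, empty; between, a spray nozzle and a domed toe cap.
- tin: Round polish tin, 71 mm diameter, 23 mm high, loose on the crate's top near the front corner on its -y side: to be left alone. Origin: centre of its underside.
- brush: Wooden shoe brush, 170 x 52 x 47 mm, loose on the work surface on the crate's +y side: to be left alone. Origin: centre of its underside.
- mug: White mug, 80 mm diameter, 85 mm high, loose on the work surface on the crate's -y side: to be left alone. Origin: centre of its underside.

How it is judged (in metres and radians):
On the way:
1. the bolt is fully home in its keeper (value of joint bolt above 0.042 m), for 0.2 s.
At the end, for the whole second after the job is handed in: The bolt is within 3 mm of home; the boot-pick tumbler's centre is at the front, within 14 mm (10 degrees) of the line from the carousel's axis to the pointer; the carousel is at rest (below 0.05 rad/s); the fingers press its post with over 1.5 N, within 45 mm of the gripping point (value of joint bolt above 0.042 m and y of pick_tumbler in the frame of crate between -0.014 and 0.014 m and x of pick_tumbler in the frame of crate below 0 m and angular speed of carousel below 0.05 rad/s and contact force between the fingers and carousel above 1.5 N and distance between the grasp point and carousel below 0.045 m); the arm keeps its last pose, push and grip.
It fails at once if the carousel is turned (tumbler moved more than 30 mm) while the bolt is not home (distance of pick_tumbler from where it was at the start of the episode above 0.03 m and value of joint bolt below 0.042 m).
It fails at once if the polish tin, the brush or the mug is moved more than 30 mm (distance of any of tin, brush, mug from where it was at the start of the episode above 0.03 m).
It also fails if it takes over 67 s, if anything falls off the work surface, if the arm or the gripper's body presses on something with over 40 N, if the wrist force passes 120 N, or if a joint passes its speed limit or range.

## Working session

There is one attempt and no reset: what is moved stays moved. The work goes in short steps, each a Python script; the robot and the scene stay as the last script left them, time stands still between calls to the robot, and variables do not carry over. Pictures are saved under pics/ and viewed, and the job is handed in when it is done.

```bash
mkdir -p pics; ls
cat > h.py <<'E'
import numpy as np, cv2
from cell import robot, grip, kin, viewer
from scipy.spatial.transform import Rotation as Rn
def cam2w(p,c):
    i=viewer.camera_info(c); R=np.array(i["R"]);t=np.array(i["t"]).ravel()
    return R.T@(np.array(p)-t)
def w2px(X,c):
    i=viewer.camera_info(c); q=np.array(i["camera_matrix"])@(np.array(i["R"])@np.array(X)+np.array(i["t"]).ravel()); return q[:2]/q[2]
def snap(c,f):
    im=viewer.read_camera(c); cv2.imwrite("pics/"+f,im[:,:,::-1]); return im
E
python3 - <<'E'
from h import *
for c in("scene","top"):
    snap(c,c+"0.png")
    for n in["crate","pointer","bolt_knob","keeper","carousel","pick_tumbler","tin","brush","mug"]:
        for d in viewer.pinpoint(n,c)[:2]:
            p=cam2w(d["at"],c); print(c,n,round(d["confidence"],2),p.round(1),w2px(p,c).round())
s=robot.observe();print(s["t"],s["tcp_pos"],s["tcp_rot"],s["grip_width"])
E
```

```text
pics
scene crate 0.85 [629.  -59.1  -1.7] [300. 244.]
scene crate 0.46 [517.5 -54.1 100.2] [291. 198.]
scene pointer 0.65 [519.1 -55.3 105.1] [291. 197.]
scene pointer 0.64 [478.5  23.  137.5] [310. 175.]
scene bolt_knob 0.48 [479.3  21.4 137.2] [310. 176.]
scene keeper 0.85 [481.1 118.8 103.7] [339. 175.]
scene carousel 0.57 [658.8 -61.1 255.4] [300. 204.]
scene carousel 0.45 [ 519.1 -333.8    1.3] [209. 238.]
scene pick_tumbler 0.77 [ 720.8 -117.1  156.2] [289. 247.]
scene pick_tumbler 0.73 [516.8 -54.9  99.8] [291. 198.]
scene tin 0.6 [ 492.4 -207.1   87.2] [242. 206.]
scene brush 0.78 [ 5.983e+02  2.477e+02 -5.000e-01] [386. 211.]
scene mug 0.62 [ 520.  -335.2    1.4] [208. 238.]
top crate 0.68 [627.2 -58.8  -1.6] [352. 187.]
top pointer 0.78 [515.6 -57.4  99.2] [355. 222.]
top bolt_knob 0.47 [485.3  17.7 136.3] [328. 233.]
top keeper 0.61 [481.3 115.7  97.9] [292. 236.]
top carousel 0.87 [659.6 -63.9 255.8] [359. 159.]
top pick_tumbler 0.55 [ 719.4 -119.5  160.9] [377. 143.]
top tin 0.61 [ 489.  -208.8   93.2] [410. 230.]
top brush 0.57 [595.3 244.5   1.3] [251. 200.]
top mug 0.56 [ 523.5 -336.5   -1.5] [447. 219.]
1.0 [201.92859591 617.85102199 214.59092731] [ 0.24791537  1.55646513 -0.24788699] 0.9997571722769516
```

View pics/scene0.png

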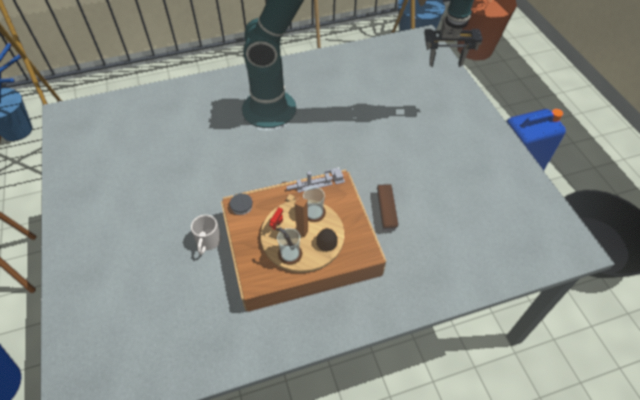

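View pics/top0.png

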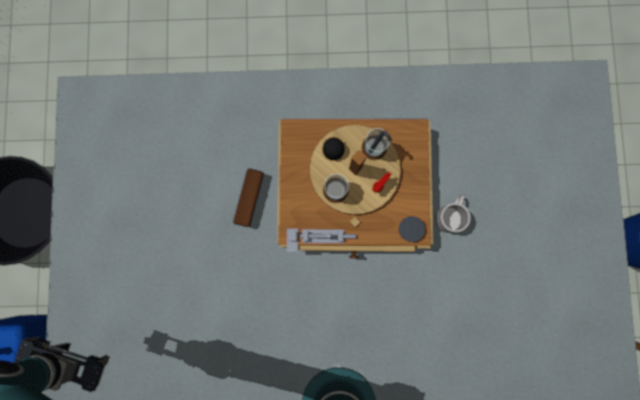

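Run:
```python
from h import *
s=robot.observe(); print(Rn.from_rotvec(s["tcp_rot"]).as_matrix().round(2))
for c in("scene","top"):
    im=cv2.imread(f"pics/{c}0.png"); x,y=(180,130) if c=="scene" else (240,110)
    cv2.imwrite(f"pics/{c}0z.png",cv2.resize(im[y:y+150,x:x+200],None,fx=4,fy=4,interpolation=cv2.INTER_CUBIC))
    i=viewer.camera_info(c);R=np.array(i["R"]);print(c,(-R.T@np.array(i["t"]).ravel()).round(),i["camera_matrix"][0][0])
```

```text
[[ 0.    0.31  0.95]
 [ 0.    0.95 -0.31]
 [-1.    0.    0.  ]]
scene [1438. -262. 1388.] 503.79788555330015
top [ 432.   26. 1387.] 467.3510018269533
```

View pics/top0z.png

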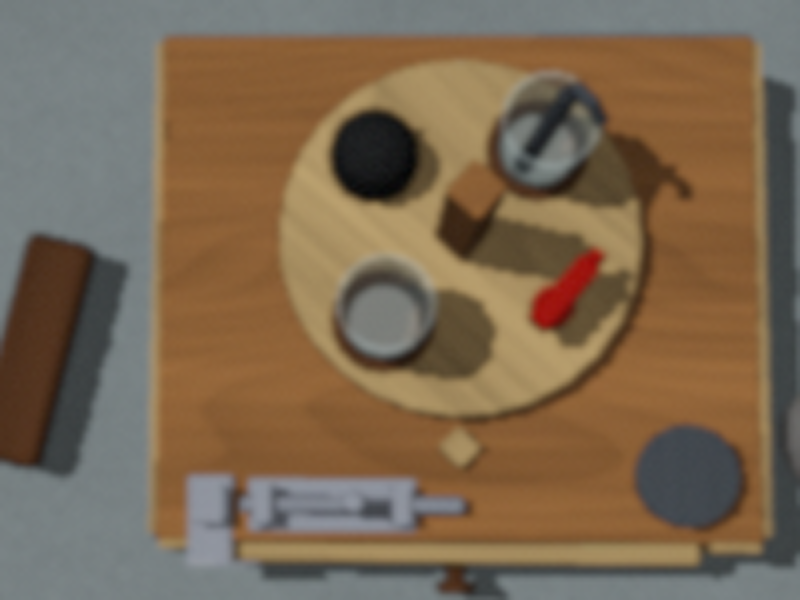

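View pics/scene0z.png

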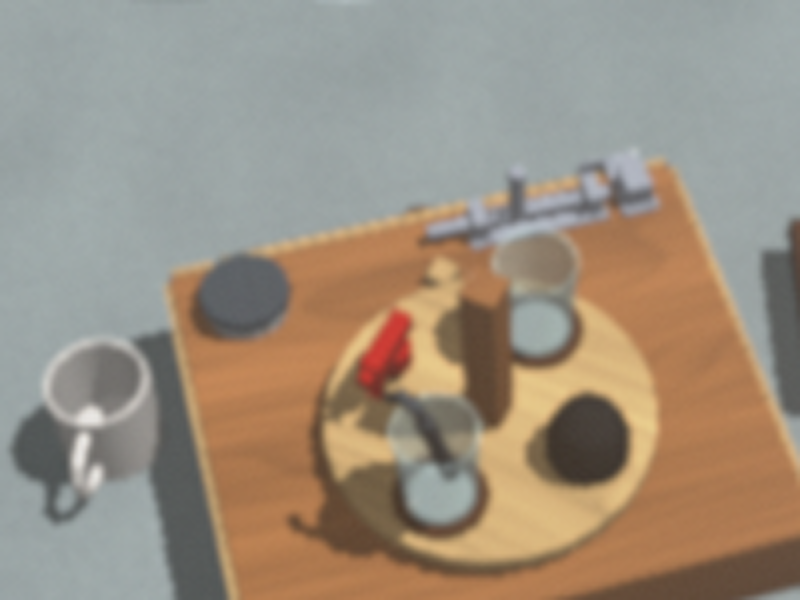

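The top view shows the keeper at (292,236), knob near (328,233), pointer (355,222) and pick tumbler (377,143). Bolt is drawn back and the tumbler is at the rear. Next I fit the crate pose and check IK for the plan.

```bash
cat >> h.py <<'E'
from scipy.optimize import least_squares
loc=np.array([[0,0,0],[-115,0,102],[-155,172,102],[30,0,255]])
obs=[np.array([[629,-59.1],[519.1,-55.3],[481.1,118.8],[658.8,-61.1]]),np.array([[627.2,-58.8],[515.6,-57.4],[481.3,115.7],[659.6,-63.9]])]
def tf(p,q):
    c,s=np.cos(p[2]),np.sin(p[2]); q=np.atleast_2d(q); return np.c_[p[0]+c*q[:,0]-s*q[:,1],p[1]+s*q[:,0]+c*q[:,1]]
P=least_squares(lambda p:np.concatenate([(tf(p,loc)-o).ravel() for o in obs]),[628,-59,0]).x
yaw=P[2]; ydir=np.array([-np.sin(yaw),np.cos(yaw),0])
def inv(q): c,s=np.cos(yaw),np.sin(yaw); d=np.array(q)[:2]-P[:2]; return np.array([c*d[0]+s*d[1],-s*d[0]+c*d[1]])
def ori(a): # tool down, jaw axis y at world angle a
    x=np.array([0,0,-1.]);y=np.array([np.cos(a),np.sin(a),0]);return Rn.from_matrix(np.c_[x,y,np.cross(x,y)]).as_rotvec()
axis=tf(P,[30,0])[0]
E
python3 - <<'E'
from h import *
print(P,np.degrees(yaw),[ (tf(P,loc)-o).round(1).tolist() for o in obs])
print("knob",inv([478.5,23]),inv([485.3,17.7]),"axis",axis)
print("tum",inv([720.8,-117.1])-[30,0],inv([719.4,-119.5])-[30,0])
k=tf(P,[-155,(inv([478.5,23])[1]+inv([485.3,17.7])[1])/2])[0];print(k)
for a in(yaw+np.pi/2,yaw-np.pi/2):
    print("knob",[None if(j:=kin.ik([*k,z],ori(a)))is None else np.round(j,2) for z in(123,220)])
for a in np.arange(-180,180,30):
    j=kin.ik([*axis,240],ori(np.radians(a)));print(a,None if j is None else np.round(j,2))
E
```

```text
[ 6.29842893e+02 -6.03119369e+01 -3.67323056e-02] -2.1046060843897507 [[[0.8, -1.2], [-4.2, -0.8], [0.2, -1.5], [1.0, -0.3]], [[2.6, -1.5], [-0.7, 1.3], [-0.0, 1.6], [0.2, 2.5]]]
knob [-154.30035496   77.69781503] [-147.31030449   72.65111368] axis [659.82265605 -61.41365826]
tum [ 62.98123913 -53.40944345] [ 61.67032122 -55.85923818]
[477.70815926  20.50404526]
knob [array([-0.44,  0.32,  0.38,  2.11, -0.17,  0.74,  1.59]), array([-0.54,  0.17,  0.48,  2.03, -0.09,  0.96,  1.52])]
knob [array([-0.86,  0.42,  0.91,  2.14, -0.47,  0.8 , -1.26]), array([-0.86,  0.2 ,  0.86,  2.05, -0.18,  0.97, -1.52])]
-180 [-0.74  0.84  1.34  1.6  -0.83  1.38 -2.44]
-150 [-0.74  0.84  1.34  1.6  -0.83  1.38 -1.92]
-120 [-0.74  0.84  1.34  1.6  -0.83  1.38 -1.4 ]
-90 [-0.53  0.57  0.84  1.58 -0.45  1.19 -1.16]
-60 [-0.49  0.55  0.78  1.58 -0.41  1.18 -0.67]
-30 [-0.47  0.54  0.74  1.58 -0.39  1.17 -0.17]
0 [-0.44  0.53  0.7   1.58 -0.37  1.17  0.34]
30 [-0.41  0.52  0.66  1.58 -0.34  1.16  0.84]
60 [-0.38  0.51  0.61  1.57 -0.31  1.15  1.34]
90 [-0.34  0.5   0.55  1.57 -0.28  1.15  1.84]
120 [-0.24  0.48  0.4   1.57 -0.2   1.14  2.3 ]
150 [-0.16  0.47  0.28  1.56 -0.14  1.13  2.77]
```

Run:
```python
from h import *
k=tf(P,[-155,75.2])[0]
robot.movep([*k,230],ori(yaw+np.pi/2))
snap("scene","s1.png")
for n in ("bolt_knob",):
  for c in("scene","top"):
    if c=="top": snap("top","t1.png")
    for d in viewer.pinpoint(n,c)[:2]: print(c,d["confidence"],cam2w(d["at"],c).round(1),inv(cam2w(d["at"],c)).round(1))
im=cv2.imread("pics/s1.png")[130:280,180:380];cv2.imwrite("pics/s1z.png",cv2.resize(im,None,fx=4,fy=4))
s=robot.observe();print(s["t"],s["tcp_pos"],s["joints"])
```

```text
scene 0.75 [475.   22.  137.3] [-157.8   76.5]
3.5417 [477.75603754  21.01769872 229.92804861] [-0.5530335   0.15518433  0.48969123  2.02024807 -0.08720028  0.9860254
  1.51493269]
```

View pics/s1z.png

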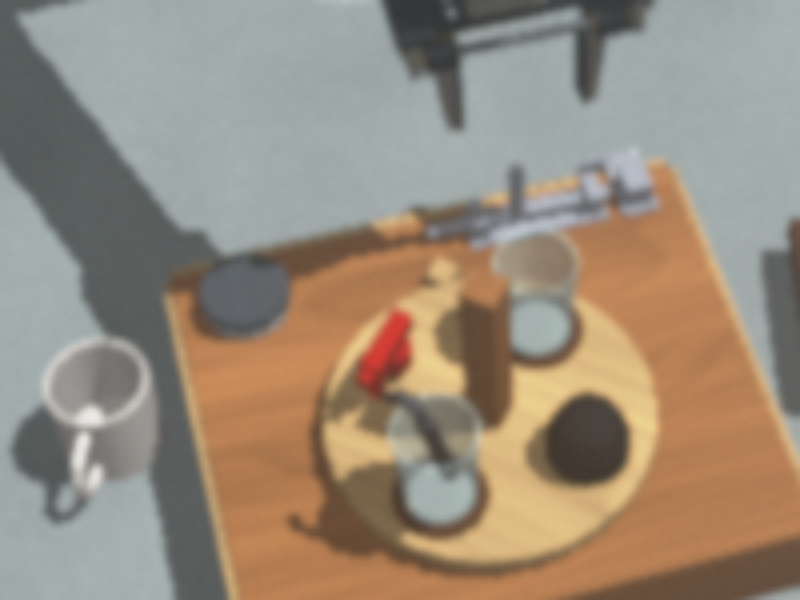

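The open fingers straddle the knob at zoomed (517,180), which is consistent with the fit. I'll descend, grip and slide in steps.

Run:
```python
from h import *
k=tf(P,[-155,76.5])[0]
def st(m):
    s=robot.observe();print(m,round(s["t"],2),np.round(s["tcp_pos"],1),inv(s["tcp_pos"]).round(1),np.round(s["contact_force"],1),round(s["grip_width"],3))
    return s
robot.servo_line([*k,150],feed=120);st("a")
robot.servo_line([*k,123],feed=60);st("b")
grip(0.0,25);s=st("grip")
p=np.array([*k,123.])
for d in(15,30,40,44,47):
    robot.servo_line(p+ydir*d,feed=40);s=st(d)
    if abs(np.dot(s["contact_force"],ydir))>25: break
snap("scene","s2.png")
im=cv2.imread("pics/s2.png")[130:280,180:380];cv2.imwrite("pics/s2z.png",cv2.resize(im,None,fx=4,fy=4))
```

```text
a 4.36 [478.3  21.8 150.4] [-154.5   76.5] [ 0.7  0.3 -0.2] 1.003
b 4.96 [477.7  21.7 122.8] [-155.1   76.4] [-0.7  0.8 -0.5] 0.998
grip 6.12 [477.7  21.2 123. ] [-155.    75.8] [-0.4 -2.6  0. ] 0.144
15 6.65 [478.2  38.4 123. ] [-155.1   93.1] [ 0.5  1.8 -0.9] 0.145
30 7.17 [478.7  52.7 123. ] [-155.2  107.4] [-2.   0.4  0.8] 0.145
40 7.58 [478.8  55.2 122.9] [-155.2  109.8] [ -3.2 -18.4   5.4] 0.148
44 7.83 [478.8  55.3 122.9] [-155.2  110. ] [ -3.6 -28.8   7.4] 0.145
```

View pics/s2z.png

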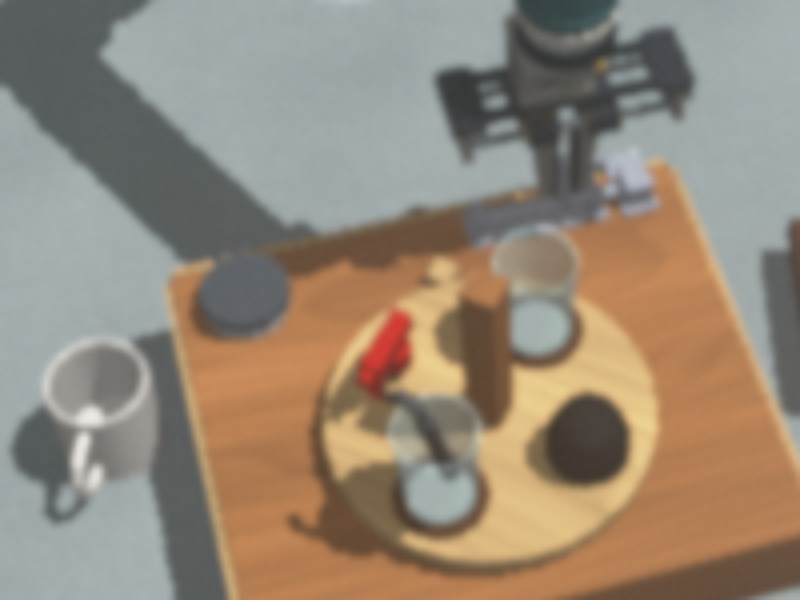

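It stopped after 34 mm of travel with about 29 N. That could be the stop, if the bolt started partly advanced, or something blocking. I'll measure the guides against the knob in the first top picture.

Run:
```python
from h import *
# overlay predicted guides for a drawn-back knob y0 on images
i=viewer.camera_info("top");K=np.array(i["camera_matrix"]);R=np.array(i["R"]);t=np.array(i["t"]).ravel()
def ray(u,v,z):
    d=R.T@np.linalg.inv(K)@[u,v,1];c=-R.T@t;return c+d*(z-c[2])/d[2]
im=cv2.imread("pics/top0.png");cv2.imwrite("pics/tz.png",cv2.resize(im[222:258,280:365],None,fx=9,fy=9,interpolation=cv2.INTER_CUBIC))
for u in(285,290,300,305,310,325,330,340,343,356):print(u,inv(ray(u,236,104)).round(1))
im=cv2.imread("pics/scene0.png");cv2.imwrite("pics/sz.png",cv2.resize(im[160:200,275:355],None,fx=10,fy=10,interpolation=cv2.INTER_CUBIC))
im=cv2.imread("pics/s2.png");cv2.imwrite("pics/sz2.png",cv2.resize(im[150:200,275:355],None,fx=10,fy=10,interpolation=cv2.INTER_CUBIC))
for y in (51,55,75,110,120,145,172):
    print(y,w2px([*tf(P,[-155,y])[0],114],"scene").round(1))
```

```text
285 [-156.6  189.5]
290 [-156.5  175.8]
300 [-156.1  148.3]
305 [-155.9  134.6]
310 [-155.7  120.9]
325 [-155.2   79.8]
330 [-155.    66.2]
340 [-154.7   38.8]
343 [-154.6   30.6]
356 [-154.1   -4.9]
51 [302.2 181.5]
55 [303.4 181.2]
75 [309.4 179.8]
110 [319.9 177.5]
120 [322.9 176.8]
145 [330.3 175.2]
172 [338.2 173.4]
```

View pics/tz.png

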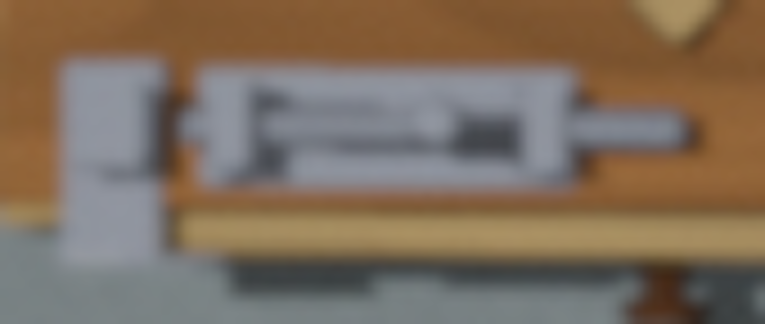

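View pics/sz.png

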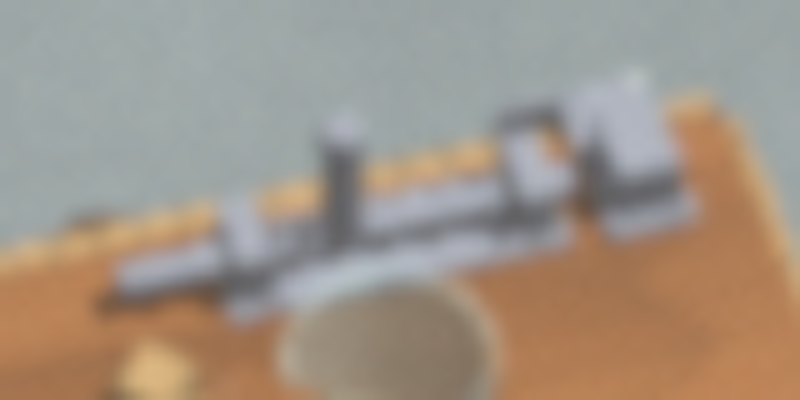

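View pics/sz2.png

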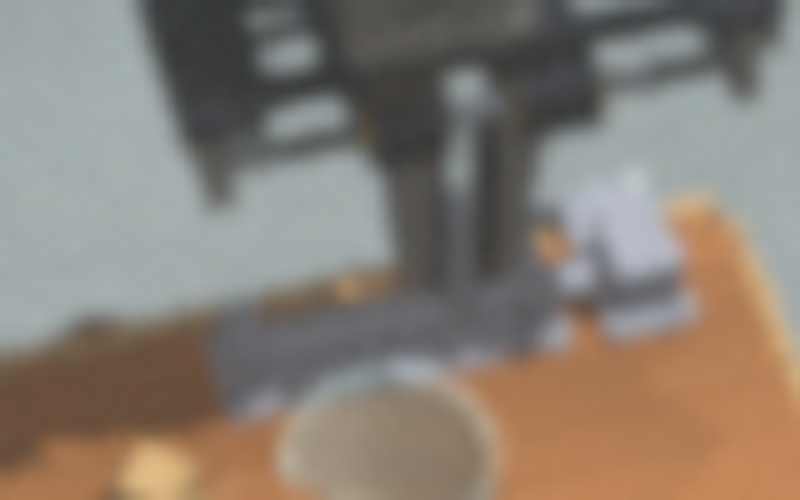

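The guides measure at y≈133 and ≈36 in the crate frame. A drawn-back knob would then be at ≈62 and home at ≈107. The knob started at 75.8, so it was already ~13 mm advanced, and stopping at 110 fits home. To confirm it isn't the finger catching, I'll regrip 8 mm higher, push again, then look.

Run:
```python
from h import *
def st(m):
    s=robot.observe();print(m,round(s["t"],2),np.round(s["tcp_pos"],1),inv(s["tcp_pos"]).round(1),np.round(s["contact_force"],1),round(s["grip_width"],3))
    return s
grip(0.5,25)
p=np.array([*tf(P,[-155,110])[0],131.])
robot.servo_line(p,feed=60);st("up")
grip(0.0,25);st("grip")
for d in(3,6,8):
    robot.servo_line(p+ydir*d,feed=40);s=st(d)
    if abs(np.dot(s["contact_force"],ydir))>25: break
robot.hold(0.3)
grip(0.6,25)
s=robot.observe();q=np.array(s["tcp_pos"]);q=np.array([*tf(P,[-155,110])[0],330.])
robot.servo_line(q,feed=250);st("out")
for c in("scene","top"):
    im=snap(c,c+"3.png")
    for n in("bolt_knob","pick_tumbler","carousel"):
        for d in viewer.pinpoint(n,c)[:1]: w=cam2w(d["at"],c);print(c,n,round(d["confidence"],2),w.round(1),inv(w).round(1))
im=cv2.imread("pics/scene3.png");cv2.imwrite("pics/s3z.png",cv2.resize(im[150:200,275:355],None,fx=10,fy=10,interpolation=cv2.INTER_CUBIC))
```

```text
up 8.88 [479.3  54.9 131.4] [-154.7  109.6] [ 0.5  0.  -0.5] 0.499
grip 9.47 [478.9  54.9 130.9] [-155.1  109.6] [-0.1 -1.2  0.5] 0.145
3 9.72 [478.9  55.  130.9] [-155.   109.7] [ 0.1 -9.4  1.2] 0.145
6 9.97 [478.9  55.2 130.9] [-155.1  109.8] [ -1.2 -16.5   2.8] 0.142
8 10.22 [478.9  55.2 130.8] [-155.1  109.9] [ -0.4 -21.5   4.3] 0.144
out 12.23 [478.2  55.3 328.8] [-155.8  109.9] [-0.3  0.2 -0.8] 0.597
scene bolt_knob 0.71 [477.5  59.4 136. ] [-156.6  114. ]
scene pick_tumbler 0.87 [ 719.  -113.5  157.2] [ 91.1 -49.9]
scene carousel 0.96 [659.8 -62.9 255.3] [30.  -1.5]
top pick_tumbler 0.57 [ 721.2 -113.6  158.6] [ 93.2 -49.9]
top carousel 0.7 [656.4 -61.7 253.5] [26.6 -0.4]
```

View pics/s3z.png

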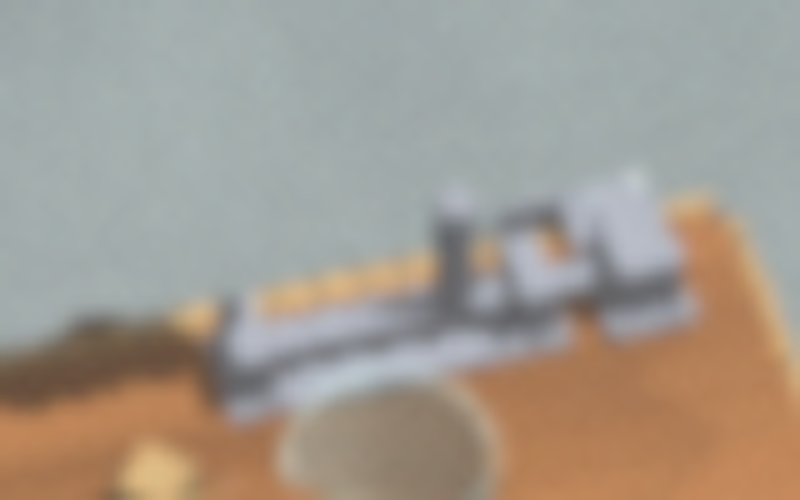

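The knob is hard against the stop at the same place as before (crate y≈110), the rod has left the rear guide, and the front guide and keeper are filled, so the bolt is home. Next is the post.

Run:
```python
from h import *
def st(m):
    s=robot.observe();y=Rn.from_rotvec(s["tcp_rot"]).as_matrix()[:,1];print(m,round(s["t"],2),np.round(s["tcp_pos"],1),"jaw",np.degrees(np.arctan2(y[1],y[0])).round(1),np.round(s["contact_force"],1),np.round(s["wrist_torque"],2),round(s["grip_width"],3),"j7",round(s["joints"][6],2))
    return s
ax=axis-[0.8,0.4]
a=np.radians(48)
robot.movep([*ax,330],ori(a));st("over")
robot.servo_line([*ax,290],feed=150)
robot.servo_line([*ax,242],feed=80);st("down")
grip(0.0,20);st("grip")
robot.hold(0.2);st("h")
for c in("scene","top"):
    im=snap(c,c+"4.png")
    for n in("pick_tumbler","carousel"):
        for d in viewer.pinpoint(n,c)[:1]: w=cam2w(d["at"],c);print(c,n,round(d["confidence"],2),w.round(1),inv(w).round(1))
im=cv2.imread("pics/scene4.png")[100:280,180:400];cv2.imwrite("pics/s4z.png",cv2.resize(im,None,fx=3.5,fy=3.3))
```

```text
over 13.5 [658.4 -60.8 329.7] jaw 48.1 [ 0.5  0.4 -0.1] [-0.    0.    0.01] 0.602 j7 1.12
down 14.67 [659.2 -62.  242.1] jaw 48.0 [-0.8 -0.1  0.8] [-0.04  0.01 -0.01] 0.603 j7 1.16
grip 15.2 [660.2 -60.5 242.4] jaw 48.1 [ 4.9  3.3 -0.4] [ 0.56 -0.88  0.02] 0.303 j7 1.16
h 15.4 [660.1 -60.5 242.4] jaw 48.1 [ 4.   3.3 -0.5] [ 0.57 -0.89 -0.03] 0.303 j7 1.16
scene pick_tumbler 0.94 [ 719.5 -113.5  158.2] [ 91.6 -49.8]
scene carousel 0.75 [662.8 -64.  253.3] [33.1 -2.5]
```

View pics/s4z.png

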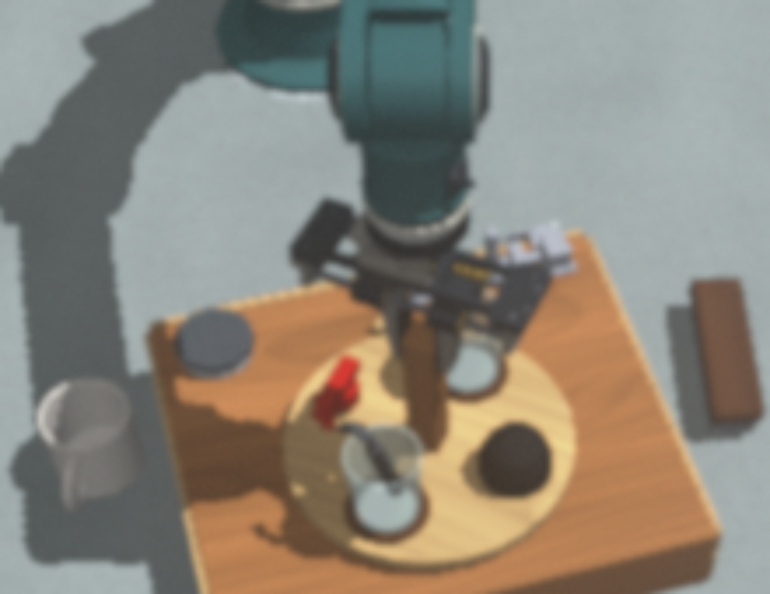

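The grip closed at 28 mm, flush on the faces, so jaw angle 48.0° means the tumbler is at -42.0° in the world frame. I need about -140° to bring the jaw to -92.1°. I'll turn in steps, watching force.

Run:
```python
from h import *
def st(m):
    s=robot.observe();y=Rn.from_rotvec(s["tcp_rot"]).as_matrix()[:,1];print(m,round(s["t"],2),np.round(s["tcp_pos"],1),"jaw",np.degrees(np.arctan2(y[1],y[0])).round(1),np.round(s["contact_force"],1),np.round(s["wrist_torque"],2),round(s["grip_width"],3),"j7",round(s["joints"][6],2))
    return s
pos=[660.1,-60.7,242.3]
grip(0.0,30)
for a in np.linspace(48,np.degrees(yaw)-90,12)[1:]:
    robot.movep(pos,ori(np.radians(a)));s=st(round(a))
    if np.linalg.norm(s["contact_force"])>40: print("STOP");break
robot.hold(0.3);st("end")
for c in("scene","top"):
    im=snap(c,c+"5.png")
    for n in("pick_tumbler","carousel","pointer"):
        for d in viewer.pinpoint(n,c)[:1]: w=cam2w(d["at"],c);print(c,n,round(d["confidence"],2),w.round(1),inv(w).round(1))
im=cv2.imread("pics/scene5.png")[100:280,180:400];cv2.imwrite("pics/s5z.png",cv2.resize(im,None,fx=3.5,fy=3.3))
```

```text
35 16.23 [660.2 -60.4 242.4] jaw 35.5 [0.9 1.4 0.9] [ 0.39 -0.53  0.02] 0.304 j7 0.96
23 16.53 [660.3 -60.4 242.4] jaw 22.9 [ 1.   2.5 -0.3] [ 0.42 -0.68 -0.05] 0.303 j7 0.76
10 16.84 [660.4 -60.3 242.4] jaw 10.2 [ 2.2  3.1 -0.4] [ 0.46 -0.78 -0.01] 0.3 j7 0.57
-3 17.15 [660.5 -60.4 242.4] jaw -2.5 [ 3.9  3.1 -1.3] [ 0.49 -0.95 -0.01] 0.301 j7 0.37
-16 17.46 [660.6 -60.4 242.4] jaw -15.3 [ 4.5  2.8 -1.3] [ 0.42 -1.04 -0.03] 0.305 j7 0.18
-28 17.76 [660.8 -60.4 242.4] jaw -28.0 [ 5.6  2.8 -1.1] [ 0.38 -1.06 -0.04] 0.302 j7 -0.01
-41 18.06 [660.8 -60.5 242.4] jaw -40.8 [ 5.4  3.1 -1.9] [ 0.36 -1.08 -0.  ] 0.302 j7 -0.21
-54 18.36 [660.9 -60.6 242.4] jaw -53.5 [ 5.6  2.  -1.2] [ 0.32 -1.08 -0.04] 0.308 j7 -0.4
-67 18.66 [661.  -60.7 242.4] jaw -66.3 [6.6 3.  0.1] [ 0.32 -1.08  0.  ] 0.306 j7 -0.59
-79 18.96 [661.  -60.9 242.4] jaw -79.0 [ 6.5  2.2 -0.2] [ 0.34 -1.13 -0.  ] 0.3 j7 -0.78
-92 19.26 [661.  -60.9 242.4] jaw -91.8 [ 6.8  1.8 -0.1] [ 0.32 -1.11 -0.06] 0.306 j7 -0.98
end 19.56 [661.  -60.9 242.4] jaw -91.7 [ 6.6  1.3 -0.7] [ 0.23 -1.11 -0.04] 0.301 j7 -0.98
scene pick_tumbler 0.97 [580.7 -57.6 157.1] [-49.2   0.9]
scene carousel 0.62 [660.1 -63.7 253.6] [30.4 -2.3]
scene pointer 0.86 [518.  -55.5 102.6] [-111.9    0.7]
top pick_tumbler 0.73 [579.3 -60.2 160.5] [-50.5  -1.7]
top carousel 0.6 [657.  -60.9 255.7] [27.1  0.4]
top pointer 0.94 [513.  -58.3 102.2] [-116.8   -2.3]
```

View pics/s5z.png

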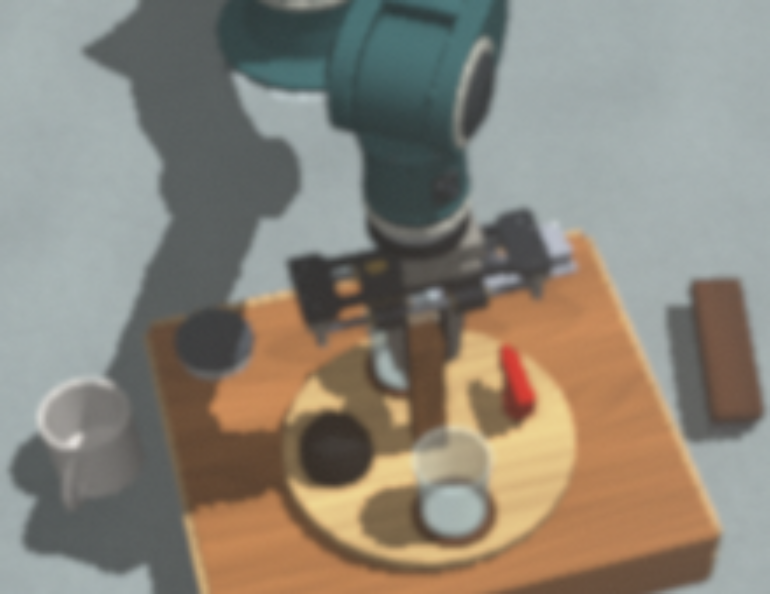

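View pics/top5.png

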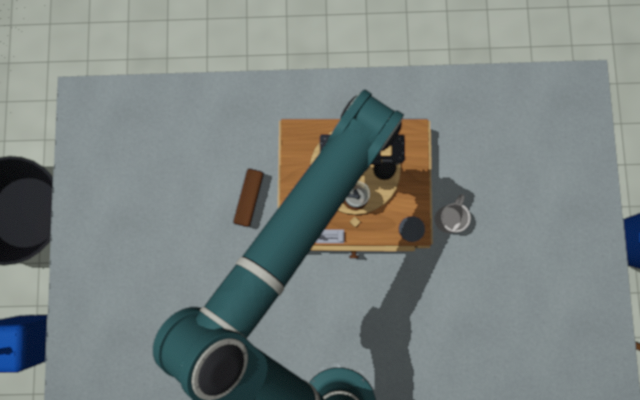

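The scene view has the empty tumbler at the rear, zoomed (455,490). The top view shows the pick tumbler at (357,196), in line with the pointer at (355,222). Tin, brush and mug are unmoved and the grip is still closed, so I'm handing in.

Run:
```python
from h import *
robot.hold(0.3);s=robot.observe();print(s["t"],s["grip_width"],np.abs(s["joint_velocities"]).max());robot.job_done()
```

```text
20.2583 0.3023883837291325 0.001739888805745847
the job is handed in; nothing more can be done
```

The bolt is home, the carousel is turned, and I handed the job in at about 20 s of the 67 s allowed. No verdict is reported, so these results are from my own last checks.

- **Bolt:** I slid it until it met a firm stop at 29 N. It moved only 34 mm instead of the full 45 mm. The guide positions in the pictures suggest it started about 13 mm advanced, and place home at crate y ≈ 107 mm. It stopped at 110 mm, and a second push with a higher grip (21 N) stopped in the same place. I had no direct reading of the bolt joint.
- **Carousel:** I gripped the post square, with the fingers closed to 28 mm, and turned it -140°. Wrist force stayed under 8 N during the turn.
- **Tumbler position:** its crate-frame y measured +0.9 mm from one camera and -1.7 mm from the other, against the 14 mm allowed. It is on the front side, about 50 mm ahead of the crate's centre.
- **Grip and rest:** the gripper is still closed on the post with a 30 N setting, and the arm was at rest.
- **Other items:** the tin, brush and mug look unmoved in the pictures. I did not measure them again after the first look.
- **Disagreements:** the camera position estimates differed from each other and from my crate fit by up to about 5 mm. After the push the network put the knob at y = 114 mm, against 110 mm from the gripper.

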